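Feel along the casein mark of a cheese wheel

ROBOT

A 6-joint arm with a two-finger parallel gripper is mounted at the origin on the work surface. World frame = base frame: x ahead of the robot, y to its left, z up, the work surface at z = 0. Lengths are in m, angles in degrees, forces in N, time in s.
With the tool pointing down it reaches from about 0.4 to 0.825 m from the base axis. Payload 7 kg.
Tool frame: the origin (TCP) lies midway between the tips of the shut fingers; the grasp point (between the pads) lies 19 mm behind it; z points along the fingers, y is the line along which they close (so a half turn about z gives the same grasp; the last joint's range is limited). The gripper opens to 88 mm and grips with 3 to 60 N. Pads are 19 mm wide; open, the fingers measure 130 mm over their backs; the gripper's body (78 mm by 193 mm) begins 47 mm behind the grasp point.
Start: joints at [-54.884, 20.546, 0.682, 0, -70.136, -16.507], TCP at [0.215, -0.64, 0.227] pointing down, gripper open.
Joint ranges: [-176.03, 176.03], [-82.01, 121.73], [-58.28, 71.71], [-173.87, 95.51], [-174.79, -0.11], [-173.66, 173.66]. Speed limits (degrees/s): [136.94, 136.94, 172.46, 180, 180, 180].

INTERFACE

Orientations are given as [roll, pitch, yaw] about the fixed x, y, z axes, in that order (R = Rz(yaw) Ry(pitch) Rx(roll)).
In Python, from plant import ctrl, viewer, close_job gives the robot as it stands. The module is installed in compiled form; this text tells all that it offers.
- The arm moves only by the tool step_arm, never from a script. Its argument "moves" is a list that holds one entry, the list of rows, each a list of 5 numbers: the shift along the world's x, y, z in cm, then the turn about the world's z in rad, then the finger opening in cm, from 0 to 8.76. In form: [[[tx, ty, tz, twist, grip], ...]]. A call has 1 to 10 rows; each row shifts and turns the commanded pose from where the row before left it; what a row does not reach is not made up. A row lasts 1/10 s, in which the tool goes at most 50 mm and 8.59 degrees, less where a joint would pass 70% of its speed; a pose out of reach is approached as far as the arm can. A call with a gripper value outside its range is refused whole. The fingers move at their own pace and stop on an object; the grip force is fixed at half the most. Time passes only in rows, so rows that do not move let the fingers close. It gives the time, the measured TCP pose, the force, the opening and the grip force at its end, in the units of the state.
- ctrl.get_obs(): the state, without advancing time (a new reading comes with each control period).
- viewer.snapshot(name): name is "scene" or "top" or "wrist"; returns (picture, depth): 420x560x3 uint8, blue, green, red; 420x560 float32, m along the optical axis (not along the pixel's ray), 0 where there is no reading.
- viewer.camera_info(name): a dict with "camera_matrix" (3x3 intrinsics, pixels), "eye" and "orientation" of the camera in the world. Camera axes: x right, y down, z forward; pixel columns grow to the right and rows downward; lengths in m; the calibration is good to about 2 mm. A picture is of the moment at which its call begins: read the wrist's pose just before it. camera_info takes no time and is no camera call; for the wrist camera it gives the pose at the moment of the call.
- close_job(): hands the job in; it is judged then, once.
The state is a dict: "clock": time; "joint_pos": joint angles; "qvel": joint speeds; "tau": joint torques, N m; "tool_pos": TCP position; "orientation": TCP orientation; "force": force on the tool from outside, world axes, zero at the start; "moment": the same for the moment, N m; "opening": finger opening in m; "gripper_force": force on a finger pad.
Only numpy, scipy, OpenCV 4.12 (cv2) and the standard library are available. Lean on these libraries where they do the work, as an engineer would, in place of code of your own. Each camera call takes 0.05 s, during which the arm holds its last target. There are 200 camera calls.

TASK

Check by touch that the raised casein mark on top of the cheese wheel has bonded: starting on its round head, run a fingertip lightly along the curved strip, touching its three cross ribs one after the other, to the plain square-cut tail. Finish with the fingertip still resting lightly on the tail: the program ends while holding it there. Press only lightly, as the wheel sits on a spring scale that must not be pushed far down, and do not move the steel weight on the wheel or the brush, jar and cheese wedge beside it.

Things in the scene. Friction and masses are not known exactly. Their poses are not given: they have to be found in the camera images.
- scale: grey round spring scale, base 210 mm across and 46 mm high, with a small white dial on one side; fixed to the bench. It carries the platform and the cheese wheel (250 mm across, 60 mm thick, pinned to the platform, cannot turn or be lifted). Origin: centre of the base's underside, on the wheel's axis; z up; its -x side carries the dial
- wheel (a joint): how far the wheel and platform are pushed down from rest, m: 0 at rest, hard stop at 0.014; it sinks straight down, 1 mm for each newton, and springs back. More than 0.010 (about 10 N) is too hard a press
- wheel_top (a point): centre of the wheel's flat tan top face, 128 mm above the bench. The casein strip is a cream-coloured arc on this face, about this centre, of 90 mm radius to its centre line, 12 mm wide and standing 6 mm above the face. It covers about 150 degrees and runs anticlockwise, seen from above, from head to tail
- head: round start end of the strip, a disc 26 mm across, level with the strip's top, plus the first 24 mm of the strip. Origin: centre of the disc, at its top surface (134 mm above the bench at rest); x points outward from the wheel's centre, y along the strip towards the tail
- rib1: first low rounded cross rib on the strip, 65 mm along the arc from the head's origin; 20 mm across the strip, 13 mm along it, rising smoothly 1.5 mm above the strip. Origin: the middle of its crest; x outward, y along the strip towards the tail
- rib2: second cross rib, as the first, 113 mm along the arc from the head's origin
- rib3: third cross rib, as the first, 161 mm along the arc from the head's origin
- tail: the last 34 mm of the strip, flat, without a rib, with a square-cut end and no disc. Origin: middle of this stretch at its top surface (134 mm above the bench at rest), 219 mm along the arc from the head's origin and 17 mm before the strip's end; x outward, y along the strip towards its end
- weight: loose steel weight, cylinder 30 mm across and 34 mm tall, standing near the centre of the wheel's top. Origin: centre of its underside. Leave alone
- brush: loose hand brush lying on the bench, bystander. Origin: underside
- jar: loose closed jar, 66 mm across, 95 mm tall, standing on the bench, bystander. Origin: centre of its underside
- wedge: loose block-shaped piece of cut cheese, 100 x 45 x 60 mm, on the bench, bystander. Origin: centre of its underside

How it is judged:
By the outcome, as a careful person would: the job done as asked, in the order asked, and still so for the second after the job is handed in, while the arm keeps its last pose, push and grip.
It also fails if it takes over 45 s, if anything falls off the work surface, if the arm or the gripper's body presses on something with over 40 N, if the wrist force passes 120 N, or if a joint passes its speed limit or range.

## Working session

There is one attempt and no reset: what is moved stays moved. The work goes in short steps, Python scripts to look and compute and a tool call to move; the robot and the scene stay as the last step left them, time stands still between calls to the robot, and variables do not carry over. Pictures are saved under pics/ and viewed, at most 10 in all, crops included, and the job is handed in when it is done.

Besides the shell and the picture viewer there is one more tool, called by a JSON object that holds its "name" and its "arguments". step_arm: Moves the arm, as the interface text tells. Its arguments: {"type":"object","properties":{"moves":{"type":"array","items":{"type":"array","items":{"type":"array","items":{"type":"number"}}}}},"required":["moves"]}

```bash
mkdir -p pics; python3 - <<'E'
from plant import ctrl, viewer
import cv2,numpy as np
o=ctrl.get_obs();print(o)
for n in("top","scene"):
    p,d=viewer.snapshot(n);cv2.imwrite(f"pics/{n}0.png",p);np.savez(f"pics/{n}0.npz",p=p,d=d)
    print(n,viewer.camera_info(n))
E
```

```text
{'clock': 0.0, 'joint_pos': array([-5.48814943e+01,  2.05916237e+01,  6.34315523e-01, -2.02938669e-02,
       -7.01352744e+01, -1.65081730e+01]), 'qvel': array([0.05937324, 0.07491862, 0.01975432, 0.01906368, 0.07573463,
       0.06475149]), 'tau': array([ 1.17770705e-04, -5.82722032e+01,  2.93058336e+01,  6.99735403e+00,
        6.91729132e-03, -1.60240966e-04]), 'tool_pos': array([ 0.21525068, -0.63925059,  0.22562412]), 'orientation': array([ 1.79905812e+02, -8.01898820e-03, -1.61396572e+02]), 'force': array([ 0.00942916, -0.50092757, -0.96971977]), 'moment': array([ 0.02402191, -0.02838632,  0.01138418]), 'gripper_force': 0.0, 'opening': 0.0873736069156992}
top {'camera_matrix': array([[413.84222991,   0.        , 280.5789646 ],
       [  0.        , 413.84222991, 205.29191008],
       [  0.        ,   0.        ,   1.        ]]), 'eye': array([ 0.40024114, -0.00817196,  1.06447677]), 'orientation': array([-169.02332215,    0.68025853,  -91.56092357])}
scene {'camera_matrix': array([[513.02313121,   0.        , 286.1255681 ],
       [  0.        , 513.02313121, 211.92897145],
       [  0.        ,   0.        ,   1.        ]]), 'eye': array([1.05672461, 0.66482654, 0.94094563]), 'orientation': array([-137.11066192,   -0.36652407,  143.79667737])}
```

View pics/top0.png

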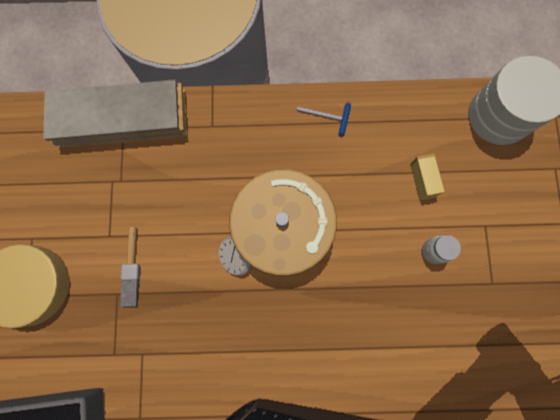

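View pics/scene0.png

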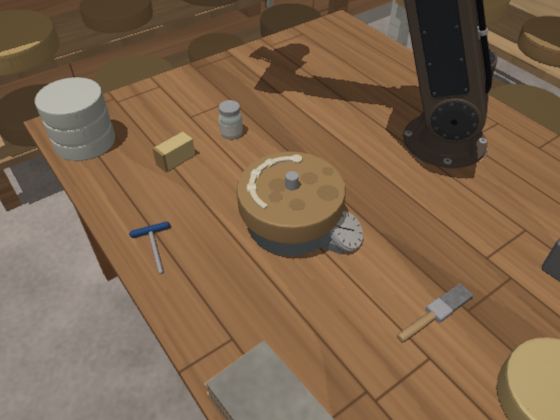

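The top view shows the wheel at about (283,222), with the head at (312,248), ribs at about (323,221), (318,201) and (303,187), and the tail end at (273,184). The weight is at (282,219). The scene view agrees.

```bash
cat > h.py <<'E'
import numpy as np,cv2
from scipy.spatial.transform import Rotation as R
from scipy.optimize import least_squares
def cloud(d,ci):
    K=ci["camera_matrix"];v,u=np.indices(d.shape)
    c=np.stack([(u-K[0,2])*d/K[0,0],(v-K[1,2])*d/K[1,1],d],-1)
    return c@R.from_euler("xyz",ci["orientation"],degrees=True).as_matrix().T+ci["eye"]
def fitc(p,r=None):
    f=(lambda q:np.hypot(*(p-q[:2]).T)-(r or q[2]))
    return least_squares(f,[*p.mean(0),.1],loss="soft_l1",f_scale=.002).x
def cream(p):
    h=cv2.cvtColor(p,cv2.COLOR_BGR2HSV)
    return (h[...,1]<110)&(h[...,2]>170)
E
python3 - <<'E'
from h import *
from plant import viewer
for n in("top","scene"):
    z=np.load(f"pics/{n}0.npz");p,d=z["p"],z["d"];P=cloud(d,viewer.camera_info(n))
    near=np.hypot(P[...,0]-.42,P[...,1]+.0)<.25
    top=(P[...,2]>.115)&(P[...,2]<.145)&near&(d>0)
    e=cv2.findContours(top.astype(np.uint8),cv2.RETR_EXTERNAL,cv2.CHAIN_APPROX_NONE)[0]
    e=max(e,key=len)[:,0];rim=P[e[:,1],e[:,0]]
    print(n,"rim",fitc(rim[:,:2]),"med z",np.median(P[top][:,2]))
    m=cream(p)&top;s=P[m];print(m.sum(),s[:,2].mean(),"strip fit",fitc(s[:,:2]),fitc(s[:,:2],.09))
    c=fitc(rim[:,:2])[:2];a=np.degrees(np.arctan2(s[:,1]-c[1],s[:,0]-c[0]));print("ang",np.percentile(a,[0,1,50,99,100]))
    w=near&(P[...,2]>.15)&(P[...,2]<.175);print("weight",P[w].mean(0),w.sum())
E
```

```text
top rim [ 0.54594653 -0.00533786  0.12274819] med z 0.12624017611946592
4129 0.12730527618178156 strip fit [ 0.55116835 -0.01384349  0.07653461] [ 0.54447579 -0.00979775  0.1       ]
ang [-179.94193934 -175.85933742   12.42413129  177.21100244  179.95861743]
weight [ 0.54589264 -0.00351843  0.15988625] 145
scene rim [ 0.54822356 -0.00171745  0.12237269] med z 0.12589099405418513
492 0.13154737266997366 strip fit [ 0.54871744 -0.00503449  0.08939695] [ 0.54836862 -0.00435591  0.1       ]
ang [-141.90324448 -139.97202699  -62.1553682    11.86816627   13.8883213 ]
weight [0.52969535 0.003986   0.15885364] 136
```

{"name": "step_arm", "arguments": {"moves": [[[1.35,2.85,0.2,-0.06,0],[1.35,2.85,0.2,-0.06,0],[1.35,2.85,0.2,-0.06,0],[1.35,2.85,0.2,-0.06,0],[1.35,2.85,0.2,-0.06,0],[1.35,2.85,0.2,-0.06,0],[1.35,2.85,0.2,-0.06,0],[1.35,2.85,0.2,-0.06,0],[1.35,2.85,0.2,-0.06,0],[1.35,2.85,0.2,-0.06,0]]]}}

```text
clock: 1.1
tool_pos: [0.3506, -0.3534, 0.2464]
orientation: [180.0, -0.0, 164.1]
force: [0.7, -0.5, 0.7]
opening: 0.0134
gripper_force: 0.0
```

{"name": "step_arm", "arguments": {"moves": [[[1.35,2.85,0,-0.055,0],[1.35,2.85,0,-0.055,0],[1.35,2.85,0,-0.055,0],[1.35,2.85,0,-0.055,0],[1.35,2.85,0,-0.055,0],[1.35,2.85,0,-0.055,0],[1.35,2.85,0,-0.055,0],[0,0,0,-0.055,0],[0,0,0,-0.055,0],[0,0,0,0,0]]]}}

```text
clock: 2.1
tool_pos: [0.4447, -0.1548, 0.2463]
orientation: [-180.0, -0.0, 135.9]
force: [0.1, -0.8, -0.3]
opening: 0.0003
gripper_force: 0.0
```

```bash
python3 - <<'E'
from h import *
from plant import ctrl, viewer
o=ctrl.get_obs();print(o)
n="wrist";ci=viewer.camera_info(n);p,d=viewer.snapshot(n);cv2.imwrite("pics/w1.png",p);np.savez("pics/w1.npz",p=p,d=d,**ci)
print(ci)
P=cloud(d,ci);print(P[::60,::70,2].round(3))
E
```

```text
{'clock': 2.1, 'joint_pos': array([ 4.83656637e+00,  1.40406533e-01, -2.21778258e+01, -7.94436451e-03,
       -6.77173244e+01, -1.38964542e+02]), 'qvel': array([-0.57215496, -0.01319568,  0.03053951,  0.09731584,  0.03751817,
        3.71207282]), 'tau': array([  0.30424395, -28.92448962,  28.81984591,   6.77086338,
        -0.07241617,  -0.81096075]), 'tool_pos': array([ 0.44473659, -0.15480529,  0.24628031]), 'orientation': array([-1.79978004e+02, -2.88875687e-02,  1.35869005e+02]), 'force': array([ 0.09222072, -0.79556273, -0.33408701]), 'moment': array([-0.07647446,  0.02920468, -0.05451006]), 'gripper_force': 0.0, 'opening': 0.00029822529399123717}
{'camera_matrix': array([[346.36076148,   0.        , 285.53366403],
       [  0.        , 346.36076148, 207.70653722],
       [  0.        ,   0.        ,   1.        ]]), 'eye': array([ 0.39390557, -0.10415769,  0.40361003]), 'orientation': array([ 1.64417160e+02, -3.75926423e-02,  4.59014308e+01])}
[[-0.002 -0.001 -0.001 -0.001 -0.002 -0.001 -0.002  0.052]
 [-0.001  0.404 -0.001 -0.002 -0.002 -0.002  0.126  0.125]
 [-0.001 -0.001 -0.001 -0.    -0.    -0.001  0.126  0.127]
 [-0.    -0.001 -0.001 -0.001 -0.003  0.108  0.126  0.125]
 [-0.002 -0.001 -0.001 -0.002  0.001 -0.     0.134  0.124]
 [ 0.33   0.329  0.335  0.335  0.329  0.335  0.336  0.328]
 [ 0.347  0.347  0.347  0.346  0.346  0.347  0.347  0.347]]
```

View pics/w1.png

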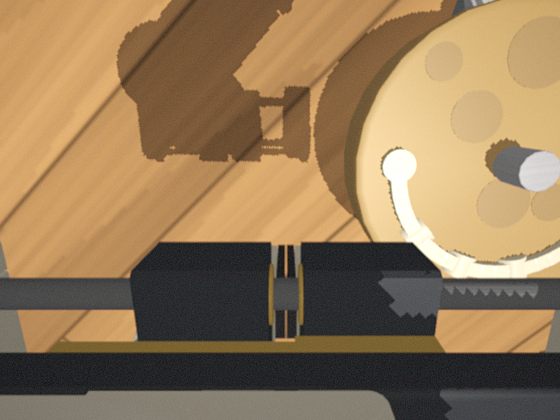

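The wrist view shows the head disc at (400,164), rib 1 near (418,232), and the weight at (520,165).

```bash
python3 - <<'E'
from h import *
z=np.load("pics/w1.npz");p,d=z["p"],z["d"];P=cloud(d,z)
h=cv2.cvtColor(p,cv2.COLOR_BGR2HSV)
m=(P[...,2]>.1305)&(P[...,2]<.14)&(h[...,2]>190);m[:,:350]=0;m[290:]=0
m=cv2.morphologyEx(m.astype(np.uint8),cv2.MORPH_OPEN,np.ones((3,3)))>0
s=P[m];print(m.sum(),s[:,2].mean(),"fit",fitc(s[:,:2]))
def f9(q):
    return np.hypot(*(s[:,:2]-q).T)-.09
c=least_squares(f9,[.547,-.004],loss="soft_l1",f_scale=.004).x;print("c90",c)
q=s[:,:2]
# disc: blob farthest; use pixel region around (400,164)
v,u=np.nonzero(m);k=np.hypot(u-400,v-164)<26
k2=k&(v<176);
D=s[k2];print("disc",fitc(D[:,:2],1e-9), D.mean(0))
dt=cv2.distanceTransform(m.astype(np.uint8),cv2.DIST_L2,5);i=np.unravel_index(dt.argmax(),dt.shape);print(i,dt.max(),P[i])
t=(P[...,2]>.118)&(P[...,2]<.14);t[290:]=0
e=max(cv2.findContours(t.astype(np.uint8),cv2.RETR_EXTERNAL,cv2.CHAIN_APPROX_NONE)[0],key=len)[:,0]
e=e[(e[:,0]<470)&(e[:,0]>340)&(e[:,1]<238)];r=P[e[:,1],e[:,0]]
print("rim125",least_squares(lambda q:np.hypot(*(r[:,:2]-q).T)-.125,[.547,0],loss="soft_l1",f_scale=.002).x)
H=P[i][:2]
for cc in(c,[.547,-.0035]):
    print("head r,ang",np.hypot(*(H-cc)),np.degrees(np.arctan2(*(H-cc)[::-1])))
zz=P[...,2];a=np.degrees(np.arctan2(*(s[:,:2]-c)[:,::-1].T))
print([(b,round(np.percentile(s[(a>b)&(a<b+4),2],80),4)) for b in range(-148,-40,4) if ((a>b)&(a<b+4)).sum()>5])
E
```

```text
3836 0.13197309523314632 fit [ 0.54875659 -0.00450672  0.09020711]
c90 [ 0.54881075 -0.00471458]
disc [ 0.48475787 -0.06728122  0.1       ] [ 0.48479323 -0.06739989  0.13178887]
(np.int64(268), np.int64(515)) 9.0 [ 0.62246058 -0.05324787  0.13338488]
rim125 [ 0.55061879 -0.0042712 ]
head r,ang 0.08820304059454413 -33.38382744858819
head r,ang 0.09038334619428055 -33.39512563489825
[(-144, np.float64(0.1323)), (-140, np.float64(0.1323)), (-136, np.float64(0.1323)), (-132, np.float64(0.1324)), (-128, np.float64(0.1321)), (-124, np.float64(0.1323)), (-120, np.float64(0.1322)), (-116, np.float64(0.1322)), (-112, np.float64(0.1322)), (-108, np.float64(0.1325)), (-104, np.float64(0.1321)), (-100, np.float64(0.1324)), (-96, np.float64(0.1334)), (-92, np.float64(0.1329)), (-88, np.float64(0.1322)), (-84, np.float64(0.1322)), (-80, np.float64(0.1323)), (-76, np.float64(0.1323)), (-72, np.float64(0.1322)), (-68, np.float64(0.1331)), (-64, np.float64(0.1335)), (-60, np.float64(0.1325)), (-56, np.float64(0.1325)), (-52, np.float64(0.1325)), (-48, np.float64(0.1323)), (-44, np.float64(0.1322))]
```

{"name": "step_arm", "arguments": {"moves": [[[1.0,2.175,-1,-0.02,0],[1.0,2.175,-1,0,0],[1.0,2.175,-2,0,0],[1.0,2.175,-2,0,0],[0,0,-2,0,0],[0,0,-1.5,0,0],[0,0,-0.5,0,0],[0,0,0,0,0],[0,0,0,0,0]]]}}

```text
clock: 3.05
tool_pos: [0.4853, -0.0685, 0.1473]
orientation: [180.0, 0.0, 134.7]
force: [0.1, 0.0, -0.6]
opening: 0.0001
gripper_force: 0.0
```

{"name": "step_arm", "arguments": {"moves": [[[0,0,-0.2,0,0],[0,0,-0.2,0,0],[0,0,0,0,0],[0,0,0,0,0]]]}}

```text
clock: 3.45
tool_pos: [0.4849, -0.0682, 0.1427]
orientation: [180.0, 0.0, 134.7]
force: [-1.2, -0.1, -0.0]
opening: 0.0005
gripper_force: 0.0
```

{"name": "step_arm", "arguments": {"moves": [[[0,0,-0.2,0,0],[0,0,-0.2,0,0],[0,0,-0.2,0,0],[0,0,-0.1,0,0],[0,0,0,0,0],[0,0,0,0,0]]]}}

```text
clock: 4.05
tool_pos: [0.4849, -0.0682, 0.1355]
orientation: [-180.0, -0.0, 134.7]
force: [0.2, 0.1, 0.9]
opening: 0.0002
gripper_force: 0.0
```

{"name": "step_arm", "arguments": {"moves": [[[0,0,-0.1,0,0],[0,0,-0.1,0,0],[0,0,0,0,0],[0,0,0,0,0]]]}}

```text
clock: 4.45
tool_pos: [0.4849, -0.0682, 0.1335]
orientation: [-180.0, 0.0, 134.7]
force: [-1.0, 0.9, -0.6]
opening: 0.0003
gripper_force: 0.0
```

```bash
python3 - <<'E'
from h import *
from plant import ctrl, viewer
ci=viewer.camera_info("wrist");F=[];T=[]
for i in range(5):
    o=ctrl.get_obs();F.append(o["force"]);T.append(o["tool_pos"]);p,d=viewer.snapshot("wrist")
print(np.mean(F,0),np.mean(T,0),np.std(F,0))
cv2.imwrite("pics/w2.png",p)
P=cloud(d,ci);print("face z",np.median(P[(P[...,2]>.105)&(P[...,2]<.129)][:,2]))
E
```

```text
[-0.16447061  0.09697312  0.09640156] [ 0.48490413 -0.06819663  0.13358612] [0.57803533 0.58010994 0.76910554]
face z 0.12563311092181903
```

View pics/w2.png

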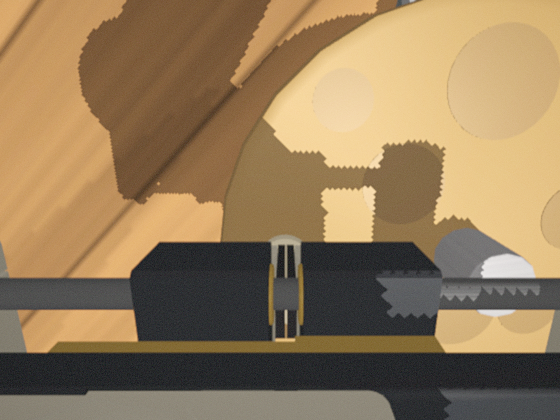

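The head disc peeks out at (285,238), centred right under the fingertips, and contact is imminent. The weight at (500,270) stands clear, below the gripper's body.

{"name": "step_arm", "arguments": {"moves": [[[0,0,-0.1,0,0],[0,0,-0.1,0,0],[0,0,-0.1,0,0],[0,0,0,0,0],[0,0,0,0,0]]]}}

```text
clock: 5.2
tool_pos: [0.485, -0.0682, 0.1306]
orientation: [180.0, 0.0, 134.7]
force: [-0.1, -0.8, 2.4]
opening: 0.0003
gripper_force: 1.1
```

```bash
cat > f.py <<'E'
from h import *
from plant import ctrl, viewer
ci=viewer.camera_info("wrist");F=[];T=[]
for i in range(8):
    o=ctrl.get_obs();F.append(o["force"]);T.append(o["tool_pos"]);p,d=viewer.snapshot("wrist")
print(o["clock"],np.mean(F,0),np.mean(T,0),o["orientation"],o["joint_pos"][5])
P=cloud(d,ci);print("face z",np.median(P[(P[...,2]>.105)&(P[...,2]<.129)][:,2]))
c=np.mean(T,0)[:2]-[.549,-.0046];print("r,ang",np.hypot(*c),np.degrees(np.arctan2(c[1],c[0])))
E
python3 f.py
```

```text
5.55 [-0.32019048  0.02503759  2.04223163] [ 0.48499928 -0.06817953  0.13065235] [1.79988610e+02 1.04747009e-02 1.34730882e+02] -150.3285964687383
face z 0.12357811689477377
r,ang 0.09021334948716943 -135.18915240643824
```

```bash
python3 - <<'E'
import numpy as np
a=np.radians(np.linspace(-135.2,4.0,57));p=np.round(9*np.c_[np.cos(a),np.sin(a)],2)
for i,r in enumerate(np.diff(p,axis=0).round(2)):print(list(map(float,r)),end="\n" if i%10==9 else " ")
print(np.diff(a)[0])
E
```

```text
[0.28, -0.27] [0.3, -0.26] [0.3, -0.25] [0.31, -0.23] [0.33, -0.22] [0.33, -0.2] [0.34, -0.19] [0.35, -0.18] [0.36, -0.16] [0.36, -0.14]
[0.37, -0.13] [0.37, -0.11] [0.38, -0.09] [0.39, -0.08] [0.38, -0.06] [0.39, -0.05] [0.39, -0.03] [0.39, -0.01] [0.39, 0.01] [0.39, 0.02]
[0.39, 0.04] [0.38, 0.05] [0.39, 0.08] [0.38, 0.08] [0.37, 0.11] [0.37, 0.12] [0.37, 0.14] [0.36, 0.15] [0.35, 0.17] [0.34, 0.19]
[0.34, 0.2] [0.33, 0.21] [0.31, 0.23] [0.31, 0.24] [0.3, 0.25] [0.28, 0.27] [0.28, 0.28] [0.26, 0.29] [0.25, 0.3] [0.23, 0.31]
[0.22, 0.32] [0.21, 0.33] [0.19, 0.34] [0.18, 0.35] [0.16, 0.35] [0.15, 0.37] [0.13, 0.36] [0.12, 0.38] [0.09, 0.37] [0.09, 0.39]
[0.06, 0.38] [0.05, 0.39] [0.03, 0.39] [0.02, 0.39] [0.0, 0.39] [-0.02, 0.39] 0.04338389854957336
```

{"name": "step_arm", "arguments": {"moves": [[[0,0,-0.05,0,0],[0.28,-0.27,0,0.0434,0],[0.3,-0.26,0,0.0434,0],[0.3,-0.25,0,0.0434,0],[0.31,-0.23,0,0.0434,0],[0.33,-0.22,0,0.0434,0]]]}}

```text
clock: 6.2
tool_pos: [0.4995, -0.0805, 0.1298]
orientation: [-180.0, -0.1, 147.3]
force: [-2.3, 1.3, 2.3]
opening: 0.0005
gripper_force: 1.5
```

```bash
python3 f.py
```

```text
6.55 [-0.61344864 -0.96987975  2.81518179] [ 0.49990811 -0.0806924   0.12996671] [-1.79987712e+02  1.13426884e-02  1.47116667e+02] -136.00008007542306
face z 0.12277012675736798
r,ang 0.09055422101189313 -122.82855104094482
```

Tracking well at about 2.8 N.

{"name": "step_arm", "arguments": {"moves": [[[0.33,-0.2,0,0.0434,0],[0.34,-0.19,0,0.0434,0],[0.35,-0.18,0,0.0434,0],[0.36,-0.16,0,0.0434,0],[0.36,-0.14,0,0.0434,0],[0.37,-0.13,0,0.0434,0],[0.37,-0.11,0,0.0434,0],[0.38,-0.09,0,0.0434,0],[0.39,-0.08,0,0.0434,0],[0.38,-0.06,0,0.0434,0]]]}}

```text
clock: 7.6
tool_pos: [0.535, -0.0938, 0.1296]
orientation: [-180.0, -0.2, 172.1]
force: [-2.6, 1.1, 4.4]
opening: 0.0003
gripper_force: 2.0
```

{"name": "step_arm", "arguments": {"moves": [[[0.39,-0.05,0,0.0434,0],[0.39,-0.03,0,0.0434,0],[0.39,-0.01,0,0.0434,0],[0.39,0.01,0,0.0434,0],[0.39,0.02,0,0.0434,0],[0.39,0.04,0,0.0434,0],[0.38,0.05,0,0.0434,0],[0.39,0.08,0,0.0434,0],[0.38,0.08,0,0.0434,0],[0.37,0.11,0,0.0434,0]]]}}

```text
clock: 8.6
tool_pos: [0.5744, -0.0908, 0.1298]
orientation: [180.0, -0.1, -163.0]
force: [-1.7, -0.1, 3.9]
opening: 0.0004
gripper_force: 1.5
```

```bash
python3 f.py
```

```text
8.95 [-1.02711734  0.32734351  3.17934877] [ 0.57488231 -0.09067891  0.12997591] [ 1.79986717e+02  2.07937365e-02 -1.63155343e+02] -83.4118393584004
face z 0.12279709761146866
r,ang 0.08988588398137357 -73.26495161866774
```

{"name": "step_arm", "arguments": {"moves": [[[0.37,0.12,0,0.0434,0],[0.37,0.14,0,0.0434,0],[0.36,0.15,0,0.0434,0],[0.35,0.17,0,0.0434,0],[0.34,0.19,0,0.0434,0],[0.34,0.2,0,0.0434,0],[0.33,0.21,0,0.0434,0],[0.31,0.23,0,0.0434,0],[0.31,0.24,0,0.0434,0],[0.3,0.25,0,0.0434,0]]]}}

```text
clock: 10.0
tool_pos: [0.6084, -0.0722, 0.13]
orientation: [180.0, -0.0, -138.2]
force: [-1.2, -1.1, 1.8]
opening: 0.0004
gripper_force: 1.4
```

{"name": "step_arm", "arguments": {"moves": [[[0.28,0.27,0,0.0434,0],[0.28,0.28,0,0.0434,0],[0.26,0.29,0,0.0434,0],[0.25,0.3,0,0.0434,0],[0.23,0.31,0,0.0434,0],[0.22,0.32,0,0.0434,0],[0.21,0.33,0,0.0434,0],[0.19,0.34,0,0.0434,0],[0.18,0.35,0,0.0434,0],[0.16,0.35,0,0.0434,0]]]}}

```text
clock: 11.0
tool_pos: [0.6314, -0.0408, 0.1302]
orientation: [-180.0, -0.0, -113.3]
force: [-0.2, -0.7, 0.9]
opening: 0.0003
gripper_force: 0.7
```

```bash
python3 f.py
```

```text
11.35 [0.20811992 0.63150616 2.4958877 ] [ 0.63163018 -0.04038196  0.1302065 ] [-1.79970570e+02  2.92420549e-02 -1.13425581e+02] -37.399613141103465
face z 0.12302297737059933
r,ang 0.0900449655397343 -23.414413662279298
```

{"name": "step_arm", "arguments": {"moves": [[[0.15,0.37,0,0.0434,0],[0.13,0.36,0,0.0434,0],[0.12,0.38,0,0.0434,0],[0.09,0.37,0,0.0434,0],[0.09,0.39,0,0.0434,0],[0.06,0.38,0,0.0434,0],[0.05,0.39,0,0.0434,0],[0.03,0.39,0,0.0434,0],[0.02,0.39,0,0.0434,0],[0,0.39,0,0.0434,0]]]}}

```text
clock: 12.4
tool_pos: [0.6385, -0.003, 0.1301]
orientation: [180.0, -0.0, -88.4]
force: [0.5, -2.5, 3.0]
opening: 0.0004
gripper_force: 1.4
```

{"name": "step_arm", "arguments": {"moves": [[[-0.02,0.39,0,0.0434,0],[0,0,0,0,0],[0,0,0,0,0]]]}}

```text
clock: 12.7
tool_pos: [0.6384, 0.0014, 0.13]
orientation: [180.0, 0.0, -86.1]
force: [-0.1, 0.5, 2.5]
opening: 0.0008
gripper_force: 1.4
```

```bash
python3 f.py; python3 - <<'E'
from plant import viewer
import cv2
a=viewer.snapshot("scene")[0][100:280,180:400];b=viewer.snapshot("wrist")[0]
cv2.imwrite("pics/s3.png",cv2.resize(a,None,fx=3,fy=3))
cv2.imwrite("pics/w3.png",b)
E
```

```text
13.05 [-0.69864632  0.41584717  2.82618485] [0.63840346 0.0014221  0.12999818] [ 1.79982270e+02 -2.01502351e-03 -8.60463388e+01] -13.65258994913722
face z 0.12278403125736853
r,ang 0.08960605321727047 3.853545024144883
```

View pics/s3.png

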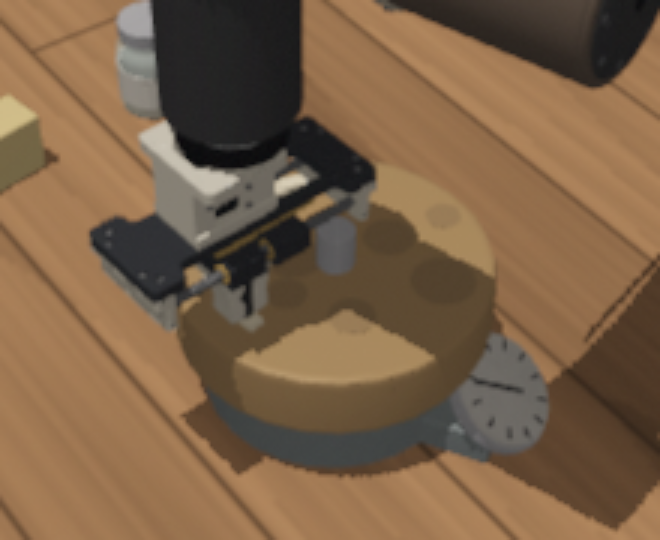

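View pics/w3.png

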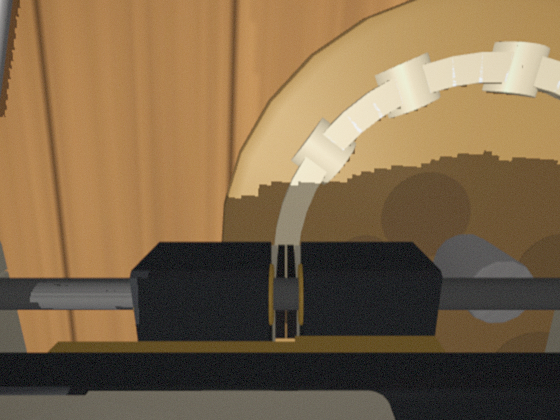

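The fingertip is on the tail: the strip runs into the fingers at (287,240), with all three ribs behind it at (325,150), (407,83) and (520,68). The weight at (500,280) stands where it did.

```bash
python3 -c "
from plant import close_job
print(close_job())"
```

```text
the job is handed in; nothing more can be done
None
```

The job is handed in: the fingertip ran from the head over the three ribs in order and was resting on the tail at about 3 N when it ended, about 13 s in. Force readings stayed under 5 N (they were taken between moves, not throughout). The weight showed no sign of having moved, and the arm stayed well clear of the brush, jar and wedge.

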